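# Take the safety cap off the acid jug

### The arm

A 6-joint arm with a two-finger parallel gripper is mounted at the origin on the work surface. World frame = base frame: x ahead of the robot, y to its left, z up, the work surface at z = 0. Lengths are in m, angles in rad, forces in N, time in s.
With the tool pointing down it reaches from about 0.4 to 0.825 m from the base axis. Payload 7 kg.
Tool frame: the origin (TCP) lies at the very end of the fingers, on their centre line; the grasp point (between the pads) lies 19 mm behind it; z points along the fingers, y is the line along which they close (so a half turn about z gives the same grasp; the last joint's range is limited). The gripper opens to 88 mm and grips with 3 to 60 N. Pads are 19 mm wide; open, the fingers measure 130 mm over their backs; the gripper's body (78 mm by 193 mm) begins 47 mm behind the grasp point.
Start: joints at [1.545, 0.359, 0.012, 0, -1.224, -0.288], TCP at [0.208, 0.642, 0.203] pointing down, gripper open.
Joint ranges: [-3.07, 3.07], [-1.43, 2.12], [-1.02, 1.25], [-3.03, 1.67], [-3.05, -0], [-3.03, 3.03]. Speed limits (rad/s): [2.39, 2.39, 3.01, 3.14, 3.14, 3.14].

### API

Orientations are given as [roll, pitch, yaw] about the fixed x, y, z axes, in that order (R = Rz(yaw) Ry(pitch) Rx(roll)).
In Python, from station import arm gives the robot as it stands. The module is installed in compiled form; this text tells all that it offers.
- The arm moves only by the shell command python3 -m crank 'ROWS' [FORCE]. ROWS is JSON, a list of rows, each an object of numbers: "dx", "dy", "dz": the shift along the world's x, y, z in m; "twist": the turn about the world's z in degrees; "grip": the opening, from -1 (shut) to 1 (fully open). A call has exactly 5 rows; each row is the pose to reach, as a shift and turn from the pose commanded when the call began; what a row does not reach only later rows make up. A row lasts 1/12 s, in which the tool goes at most 41.7 mm and 7.16 degrees, less where a joint would pass 70% of its speed; a pose out of reach is approached as far as the arm can. A call with a gripper value outside its range is refused whole. The fingers move at their own pace and stop on an object; FORCE is the grip in N (left out, the last holds). Time passes only in rows, so rows that repeat a pose let the fingers close, or fill a call up. It gives the time, the measured TCP pose, the force, the opening and the grip force at its end, in the units of the state.
- arm.get_state(): the state, without advancing time (a new reading comes with each control period).
- arm.grab_frame(name): name is "side" or "top" or "wrist"; returns the picture (480x640x3 uint8, red, green, blue); there is no depth.
- arm.get_calibration(name): a dict with "fx", "fy", "cx", "cy" (pixels), "cam_to_world" (4x4, takes a point from camera to world coordinates); the wrist camera has in their place "tool_from_camera" (4x4, takes a point from camera to tool coordinates, whose origin is the TCP and whose axes are the flange's). Camera axes: x right, y down, z forward; pixel columns grow to the right and rows downward; lengths in m; the calibration is good to about 2 mm. The wrist camera is an equidistant fisheye: a pixel r from the principal point sees the ray r / f radians off the axis. A picture is of the moment at which its call begins: read the wrist's pose just before it. get_calibration takes no time and is no camera call.
- arm.job_done(): hands the job in; it is judged then, once.
The state is a dict: "t": time; "q": joint angles; "qd": joint speeds; "joint_efforts": joint torques, N m; "eef_pos": TCP position; "ee_rot": TCP orientation; "force": force on the tool from outside, world axes, zero at the start; "moment": the same for the moment, N m; "width": finger opening in m; "gripper_force": force on a finger pad.
Only numpy, scipy, OpenCV 4.12 (cv2) and the standard library are available. Lean on these libraries where they do the work, as an engineer would, in place of code of your own. Each camera call takes 0.05 s, during which the arm holds its last target. There are 200 camera calls.

### The job

Open the acid jug: its red child-proof cap comes off only if you press it down firmly and, keeping it pressed, turn it anticlockwise (seen from above), then lift it off by its yellow grip. Set the cap down, not dropped, on the blue sloped cap rest so that it sits flat on the slope with the grip up and wholly on the plate, and let go. Leave the amber bottle, the beaker and the carton where they are.

Things in the scene. Friction and masses are not known exactly. Their poses are not given: they have to be found in the camera images.
- cap: Round red safety cap, 64 mm in diameter, 38 mm high, hollow below, about 80 g, locked on the jug's neck at the start. Origin: centre of its underside (skirt rim), z up along its axis. On its top a yellow bar grip, from z = 38 to z = 70 mm, centred on the axis, 56 mm long along the cap's x, 22 mm thick along its y (grip it across y).
- jug: White jug (165 x 112 mm, 156 mm high without neck), strapped in a blue spill tray (215 x 155 x 30 mm); fixed. Origin: centre of the tray's underside, z up. The cap's axis is at x = -30, y = 0 mm. The locked cap's underside is 182 mm above the table, its red top 220 mm, its yellow grip's top 252 mm; its bar is turned 30 degrees clockwise from the jug's x. The handle on the +x side is below 190 mm.
- neck (a point): Centre of the locked cap's underside, on the neck axis. To release the cap push it down 7 to 8 mm (at least 5; hard stop at 10) and, while it is down, turn it anticlockwise from above (positive about z) by about 60 degrees (40 to 80 will do), then lift straight up. Not pressed, teeth leave it a few degrees of play and it cannot be lifted; clockwise it never opens.
- seal (a joint): Sprung seal in the jug's mouth that pushes the cap up: how far it is pressed down (m). About 0 while the cap is locked (7 N), 0.005 is just far enough to turn (11.5 N), 0.010 the hard stop (16 N), -0.002 with the cap off.
- rest_plate: Blue plate of the cap rest, 124 mm along its x, 104 mm along its y, 6 mm thick, on a steel post with a grey foot; fixed. Origin: centre of its upper face, 80 mm above the table; z is its upward normal. It slopes 0.24 rad (14 degrees) down towards its -x edge, which has a lip 4 mm thick, 10 mm high (inner face at x = -58 mm). The cap does not slide on it by itself.
- amber_bottle: Bystander: amber glass bottle, 70 mm in diameter, 140 mm high, origin at the centre of its base. Leave alone.
- beaker: Bystander: glass beaker, 80 mm in diameter, 95 mm high, origin at the centre of its base. Leave alone.
- carton: Bystander: white, blue and green carton, 80 x 120 mm, 90 mm high, origin at the centre of its base. Leave alone.

How it is judged:
By the outcome, as a careful person would: the job done as asked, in the order asked, and still so for the second after the job is handed in, with the robot touching nothing.
It also fails if it takes over 45 s, if anything falls off the work surface, if the arm or the gripper's body presses on something with over 40 N, if the wrist force passes 120 N, or if a joint passes its speed limit or range.

## Working session

There is one attempt and no reset: what is moved stays moved. The work goes in short steps, Python scripts to look and compute and a shell command to move; the robot and the scene stay as the last step left them, time stands still between calls to the robot, and variables do not carry over. Pictures are saved under pics/ and viewed, at most 10 in all, crops included, and the job is handed in when it is done.

```bash
mkdir -p pics; python3 - <<'E'
from station import arm
import cv2,numpy as np
s=arm.get_state();print({k:np.round(v,3).tolist() for k,v in s.items()})
for n in("top","side"):
    f=arm.grab_frame(n);cv2.imwrite(f"pics/{n}0.png",f[:,:,::-1]);c=arm.get_calibration(n);print(n,c)
E
```

```text
{'t': 0.0, 'q': [1.545, 0.359, 0.011, -0.0, -1.224, -0.288], 'qd': [0.0, 0.001, -0.001, -0.001, -0.0, -0.002], 'joint_efforts': [-0.002, -58.271, 29.305, 6.997, 0.007, -0.0], 'eef_pos': [0.208, 0.642, 0.202], 'ee_rot': [3.14, -0.0, -0.314], 'force': [-0.019, -1.393, -0.722], 'moment': [0.038, -0.022, 0.029], 'gripper_force': 0.0, 'width': 0.088}
top {'fx': 577.9902462363345, 'fy': 577.9902462363345, 'cx': 320.5529241676449, 'cy': 236.470155990411, 'cam_to_world': array([[-0.0989505 , -0.97454808,  0.20115872,  0.35689978],
       [-0.99508151,  0.09596271, -0.02457532,  0.14824277],
       [ 0.0046461 , -0.20260107, -0.97925034,  1.36672819],
       [ 0.        ,  0.        ,  0.        ,  1.        ]])}
side {'fx': 457.9347645528471, 'fy': 457.9347645528471, 'cx': 312.9852039548985, 'cy': 238.10213584125944, 'cam_to_world': array([[ 0.76930353, -0.31171924,  0.5576766 , -0.03516427],
       [-0.63875136, -0.39302524,  0.66145889, -0.59957716],
       [ 0.01299151, -0.86507935, -0.50146679,  0.71815864],
       [ 0.        ,  0.        ,  0.        ,  1.        ]])}
```

View pics/top0.png

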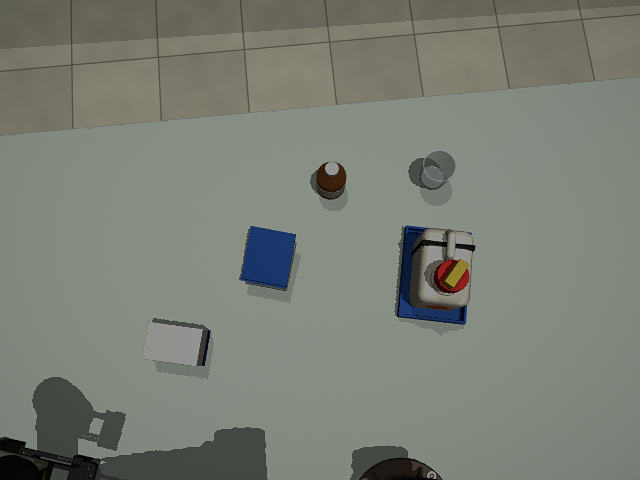

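View pics/side0.png

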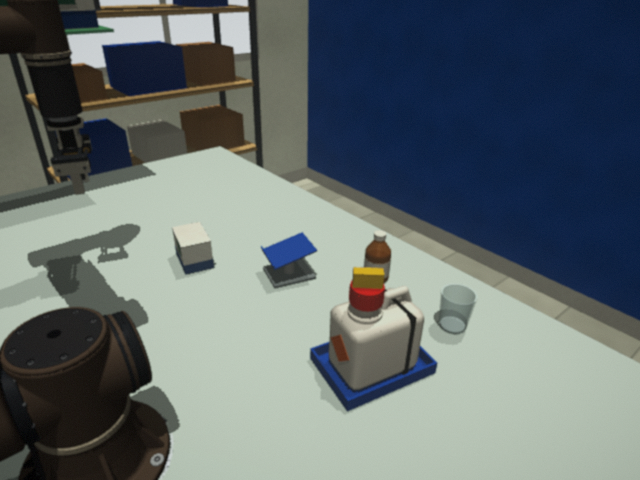

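The top view shows the cap's yellow grip near (456,273), the plate at about (269,258) with its lip at the lower (robot) side, and the tray around (435,275). The side view agrees: the grip is at (367,278) and the plate at (289,250).

```bash
cat > h.py <<'E'
import cv2,numpy as np
from station import arm
def ray(n,p):
    c=arm.get_calibration(n);T=c["cam_to_world"]
    return T[:3,3],T[:3,:3]@np.array([(p[0]-c["cx"])/c["fx"],(p[1]-c["cy"])/c["fy"],1])
def plane(n,p,z):
    o,d=ray(n,p);return o+d*(z-o[2])/d[2]
def mask(im,col):  # im BGR
    h=cv2.cvtColor(im,cv2.COLOR_BGR2HSV)
    r={"y":[(18,140,90),(33,255,255)],"b":[(105,140,50),(125,255,255)]}
    if col=="r": return cv2.inRange(h,(0,170,70),(6,255,255))|cv2.inRange(h,(174,170,70),(180,255,255))
    return cv2.inRange(h,*r[col])
def blobs(im,col,roi):
    m=mask(im,col);k=np.zeros_like(m);x0,y0,x1,y1=roi;k[y0:y1,x0:x1]=255
    cs=cv2.findContours(m&k,cv2.RETR_EXTERNAL,cv2.CHAIN_APPROX_NONE)[0]
    return sorted(cs,key=cv2.contourArea)[::-1]
def tri(p,q):
    a,d=ray("top",p);b,e=ray("side",q)
    k=np.linalg.lstsq(np.c_[d,-e],b-a,rcond=None)[0];P,Q=a+k[0]*d,b+k[1]*e
    return (P+Q)/2,np.linalg.norm(P-Q)
E
python3 - <<'E'
from h import *
np.set_printoptions(precision=4,suppress=True)
t=cv2.imread("pics/top0.png");s=cv2.imread("pics/side0.png")
y=blobs(t,"y",(380,200,500,340))[0]; r=cv2.minAreaRect(y);print("grip",r,cv2.contourArea(y))
bx=cv2.boxPoints(r);w=np.array([plane("top",p,.252) for p in bx]);print(w,w.mean(0)[:2])
for i in (0,1):e=w[i+1]-w[i];print("len",np.linalg.norm(e),"ang",np.degrees(np.arctan2(e[1],e[0])))
rc=blobs(t,"r",(380,200,500,292))[0];hull=cv2.convexHull(np.vstack([rc,y]));print("red",cv2.minEnclosingCircle(rc),cv2.fitEllipse(rc))
ys=blobs(s,"y",(330,250,400,300))[0];print("side grip",cv2.boundingRect(ys),cv2.minAreaRect(ys))
M=cv2.moments(y);N=cv2.moments(ys);print(tri((M['m10']/M['m00'],M['m01']/M['m00']),(N['m10']/N['m00'],N['m01']/N['m00'])))
def quad(im,col,roi):
    c=blobs(im,col,roi)[0];h=cv2.convexHull(c);return cv2.approxPolyN(h,4).reshape(-1,2).astype(float),cv2.contourArea(c)
q,a=quad(t,"b",(230,215,310,300));print("plate top",q.tolist(),a)
q2,a2=quad(s,"b",(255,228,322,272));print("plate side",q2.tolist(),a2)
print(np.array([plane("top",p,.08) for p in q]))
tr,a=quad(t,"b",(390,215,485,330));print("tray",tr.tolist());print(np.array([plane("top",p,.03) for p in tr]))
v=np.vstack([cv2.resize(t[200:310,220:330],(540,540),interpolation=cv2.INTER_NEAREST)]);u=cv2.resize(s[220:295,250:325],(540,540),interpolation=cv2.INTER_NEAREST)
cv2.imwrite("pics/pl.png",cv2.resize(np.hstack([v,u]),(800,400)))
E
```

```text
grip ((456.63092041015625, 272.74163818359375), (10.895785331726074, 27.19849967956543), 34.99202346801758) 268.0
[[ 0.475  -0.1102  0.252 ]
 [ 0.5154 -0.1468  0.252 ]
 [ 0.5015 -0.1623  0.252 ]
 [ 0.4612 -0.1257  0.252 ]] [ 0.4883 -0.1363]
len 0.05454053099970582 ang -42.18663166295593
len 0.020880803986593345 ang -131.92346342949557
red ((452.5, 275.0), 16.620868682861328) ((452.3998718261719, 275.78350830078125), (27.445785522460938, 30.40831756591797), 130.2129669189453)
side grip (353, 267, 31, 21) ((368.0, 277.0), (20.0, 30.0), 90.0)
(array([ 0.4886, -0.1388,  0.238 ]), np.float64(0.0029519377641314686))
plate top [[295.0, 234.0], [285.0, 288.0], [240.0, 280.0], [250.0, 226.0]] 2435.5
plate side [[316.0, 250.0], [274.0, 269.0], [262.0, 249.0], [302.0, 232.0]] 935.5
[[0.6326 0.1732 0.08  ]
 [0.5121 0.2065 0.08  ]
 [0.5399 0.3051 0.08  ]
 [0.6613 0.2737 0.08  ]]
tray [[428.0, 228.0], [475.0, 325.0], [398.0, 316.0], [406.0, 225.0]]
[[ 0.6269 -0.1409  0.03  ]
 [ 0.3906 -0.2171  0.03  ]
 [ 0.4284 -0.0439  0.03  ]
 [ 0.6393 -0.0899  0.03  ]]
```

View pics/pl.png

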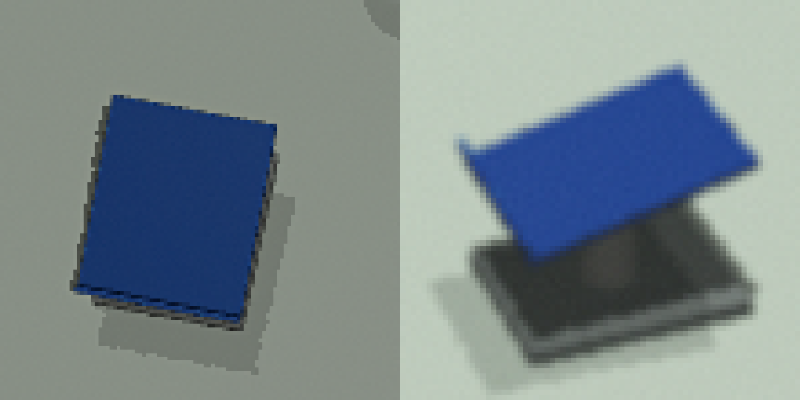

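The crop shows the lip on the plate's near edge, so the slope runs down towards the robot. The plate's x axis is at a yaw of roughly -15°. I'll refine the plate pose and start moving.

```bash
python3 - <<'E'
from h import *
np.set_printoptions(precision=4,suppress=True)
q=[[295.5,233.5],[285.5,288.5],[239.5,280.5],[249.5,225.5]];q2=[[316,250],[274,269],[262,249],[302,232]]
for a,b in zip(q,q2):print(tri(a,b))
P=[plane("top",a,z) for a,z in zip(q,(.0947,.0735,.0735,.0947))]
P=np.array(P);print(P);print("c (lip at -62/+62)",P.mean(0));
for i,j in((1,0),(2,3),(1,2),(0,3)):e=P[j]-P[i];print(np.linalg.norm(e[:2]),np.degrees(np.arctan2(e[1],e[0])))
E
python3 -m crank '[{"dx":0.024,"dy":-0.028,"dz":0.02},{"dx":0.048,"dy":-0.056,"dz":0.04},{"dx":0.072,"dy":-0.084,"dz":0.06},{"dx":0.096,"dy":-0.112,"dz":0.08},{"dx":0.12,"dy":-0.14,"dz":0.1}]'
python3 -m crank '[{"dx":0.024,"dy":-0.032},{"dx":0.048,"dy":-0.064},{"dx":0.072,"dy":-0.096},{"dx":0.096,"dy":-0.128},{"dx":0.12,"dy":-0.16}]'
python3 -m crank '[{"dx":0.004,"dy":-0.04},{"dx":0.008,"dy":-0.08},{"dx":0.012,"dy":-0.12},{"dx":0.016,"dy":-0.16},{"dx":0.02,"dy":-0.2}]'
python3 -m crank '[{"dx":0.002,"dy":-0.04,"twist":-5},{"dx":0.004,"dy":-0.08,"twist":-10},{"dx":0.006,"dy":-0.12,"twist":-15},{"dx":0.008,"dy":-0.16,"twist":-20},{"dx":0.01,"dy":-0.2,"twist":-24}]'
python3 -m crank '[{"dx":0.005,"dy":-0.04},{"dx":0.01,"dy":-0.08},{"dx":0.01,"dy":-0.08},{"dx":0.01,"dy":-0.08},{"dx":0.01,"dy":-0.08}]'
python3 - <<'E'
from h import *
s=arm.get_state();print(s["t"],s["eef_pos"],s["ee_rot"],s["q"],s["force"])
cv2.imwrite("pics/w1.png",arm.grab_frame("wrist")[:,:,::-1]);print(arm.get_calibration("wrist"))
E
```

```text
(array([0.6294, 0.1728, 0.0922]), np.float64(0.0038268689713327982))
(array([0.5139, 0.2057, 0.0632]), np.float64(0.0022350425317506474))
(array([0.5438, 0.307 , 0.0628]), np.float64(0.005729365952847629))
(array([0.6602, 0.2736, 0.0906]), np.float64(0.0004355380415251576))
[[0.6305 0.1717 0.0947]
 [0.5117 0.2058 0.0735]
 [0.5398 0.3071 0.0735]
 [0.659  0.2733 0.0947]]
c (lip at -62/+62) [0.5853 0.2395 0.0841]
0.12360480486202272 -16.003810167709325
0.12391623957638398 -15.850392230851654
0.10514626845180174 74.47888943845948
0.10547590711489736 74.30844296698989
0.1 [0.20821675 0.64159434 0.20221527] [ 3.14012920e+00 -9.50291096e-05 -3.13901770e-01] [ 1.54510980e+00  3.59312932e-01  1.11597281e-02 -3.45420017e-04
 -1.22407324e+00 -2.88097700e-01] [ 0.37918811 -0.34996275 -0.74692177]
{'fx': 371.64829954431775, 'fy': 371.64829954431775, 'cx': 322.1895772212798, 'cy': 243.77821913528817, 'tool_from_camera': array([[ 1.32696926e-03, -9.62705018e-01, -2.70549972e-01,
         7.28471146e-02],
       [ 9.99999115e-01,  1.25263001e-03,  4.47440055e-04,
         4.89906096e-04],
       [-9.18537733e-05, -2.70550326e-01,  9.62705829e-01,
        -1.81936987e-01],
       [ 0.00000000e+00,  0.00000000e+00,  0.00000000e+00,
         1.00000000e+00]])}invalid input at $[0]: expected keys dx, dy, dz, twist, grip
invalid input at $[0]: expected keys dx, dy, dz, twist, grip
invalid input at $[0]: expected keys dx, dy, dz, twist, grip
invalid input at $[0]: expected keys dx, dy, dz, twist, grip
invalid input at $[0]: expected keys dx, dy, dz, twist, grip
```

View pics/w1.png

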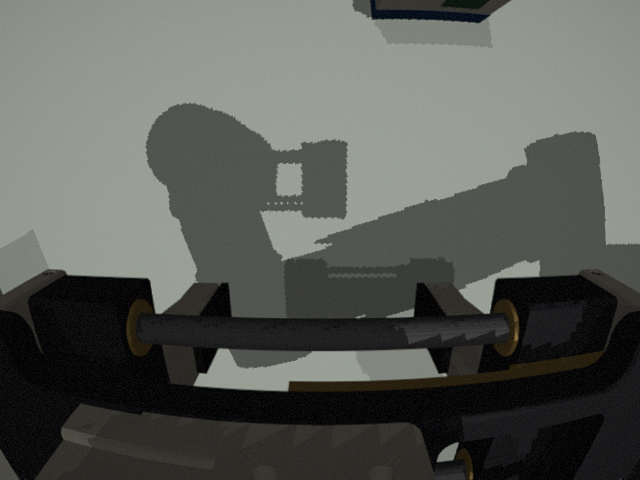

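All five keys are required, so nothing moved; the wrist picture only shows the start pose over empty table. I'll resend with complete rows.

```bash

python3 -m crank '[{"dx":0.024,"dy":-0.028,"dz":0.02,"twist":0,"grip":1},{"dx":0.048,"dy":-0.056,"dz":0.04,"twist":0,"grip":1},{"dx":0.072,"dy":-0.084,"dz":0.06,"twist":0,"grip":1},{"dx":0.096,"dy":-0.112,"dz":0.08,"twist":0,"grip":1},{"dx":0.12,"dy":-0.14,"dz":0.1,"twist":0,"grip":1}]'
python3 -m crank '[{"dx":0.024,"dy":-0.032,"dz":0,"twist":0,"grip":1},{"dx":0.048,"dy":-0.064,"dz":0,"twist":0,"grip":1},{"dx":0.072,"dy":-0.096,"dz":0,"twist":0,"grip":1},{"dx":0.096,"dy":-0.128,"dz":0,"twist":0,"grip":1},{"dx":0.12,"dy":-0.16,"dz":0,"twist":0,"grip":1}]'
python3 -m crank '[{"dx":0.004,"dy":-0.04,"dz":0,"twist":0,"grip":1},{"dx":0.008,"dy":-0.08,"dz":0,"twist":0,"grip":1},{"dx":0.012,"dy":-0.12,"dz":0,"twist":0,"grip":1},{"dx":0.016,"dy":-0.16,"dz":0,"twist":0,"grip":1},{"dx":0.02,"dy":-0.2,"dz":0,"twist":0,"grip":1}]'
python3 -m crank '[{"dx":0.002,"dy":-0.04,"dz":0,"twist":-5,"grip":1},{"dx":0.004,"dy":-0.08,"dz":0,"twist":-10,"grip":1},{"dx":0.006,"dy":-0.12,"dz":0,"twist":-15,"grip":1},{"dx":0.008,"dy":-0.16,"dz":0,"twist":-20,"grip":1},{"dx":0.01,"dy":-0.2,"dz":0,"twist":-24,"grip":1}]'
python3 -m crank '[{"dx":0.005,"dy":-0.04,"dz":0,"twist":0,"grip":1},{"dx":0.01,"dy":-0.08,"dz":0,"twist":0,"grip":1},{"dx":0.01,"dy":-0.08,"dz":0,"twist":0,"grip":1},{"dx":0.01,"dy":-0.08,"dz":0,"twist":0,"grip":1},{"dx":0.01,"dy":-0.08,"dz":0,"twist":0,"grip":1}]'
python3 - <<'E'
from h import *
s=arm.get_state();print(s["t"],s["eef_pos"],s["ee_rot"],s["q"],s["force"])
np.savez("w2.npz",p=s["eef_pos"],r=s["ee_rot"])
cv2.imwrite("pics/w2.png",arm.grab_frame("wrist")[:,:,::-1])
E
```

```text
t: 0.57
eef_pos: [0.3282, 0.5014, 0.3031]
ee_rot: [3.141, 0.0, -0.313]
force: [0.8, 0.9, 0.7]
width: 0.0879
gripper_force: 0.0
t: 0.98
eef_pos: [0.4481, 0.3412, 0.3024]
ee_rot: [-3.141, 0.0, -0.313]
force: [1.6, -0.3, -0.1]
width: 0.0874
gripper_force: 0.0
t: 1.4
eef_pos: [0.4671, 0.141, 0.3024]
ee_rot: [-3.141, 0.0, -0.314]
force: [1.0, 0.7, -0.1]
width: 0.0874
gripper_force: 0.0
t: 1.82
eef_pos: [0.477, -0.0589, 0.3026]
ee_rot: [-3.141, -0.0, -0.737]
force: [0.9, 0.3, 0.2]
width: 0.0878
gripper_force: 0.0
t: 2.23
eef_pos: [0.4872, -0.1373, 0.302]
ee_rot: [3.141, 0.001, -0.734]
force: [-0.1, 0.4, -0.4]
width: 0.0877
gripper_force: 0.0
2.2333 [ 0.48724945 -0.13727722  0.30203961] [ 3.14131700e+00  6.40376873e-04 -7.34172200e-01] [ 1.13718318e-01  2.55330702e-02 -1.84299894e-01 -3.04488469e-04
 -1.36159373e+00  7.22969227e-01] [-0.07209325  0.41566359 -0.37497846]
```

View pics/w2.png

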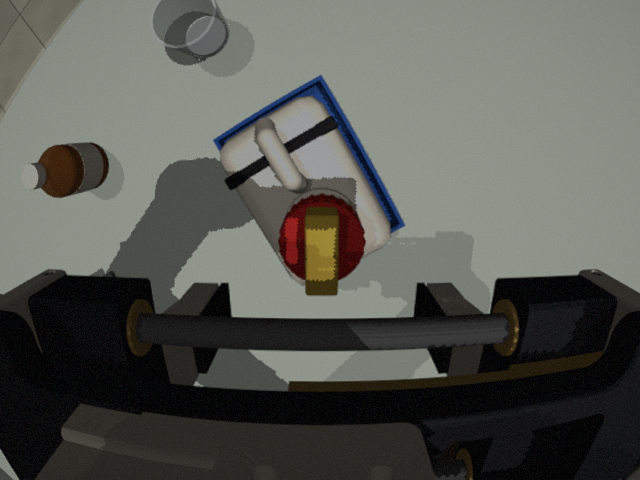

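The wrist view shows the bar upright between the fingers, at columns 306–338 and rows 207–295, so it is nearly centred. I'll measure how far it is off.

```bash
cat >> h.py <<'E'
from scipy.spatial.transform import Rotation as Ro
def wplane(p,P,rpy,z):
    c=arm.get_calibration("wrist");u=np.array([p[0]-c["cx"],p[1]-c["cy"]]);r=np.hypot(*u);th=r/c["fx"]
    d=np.r_[u/r*np.sin(th),np.cos(th)];T=c["tool_from_camera"];R=Ro.from_euler("xyz",rpy).as_matrix()
    o=P+R@T[:3,3];d=R@T[:3,:3]@d;return o+d*(z-o[2])/d[2]
E
python3 - <<'E'
from h import *
np.set_printoptions(precision=4,suppress=True)
d=np.load("w2.npz");im=cv2.imread("pics/w2.png");h=cv2.cvtColor(im,cv2.COLOR_BGR2HSV)
m=cv2.inRange(h,(18,120,60),(35,255,255))
for y in range(204,300,6):
    x=np.where(m[y,290:350])[0]+290
    if len(x):print(y,x.min(),x.max(),h[y,322,2],[wplane((c,y),d["p"],d["r"],.252)[:2] for c in (x.min(),x.max()+1)])
E
```

```text
216 306 337 75 [array([ 0.5132, -0.1476]), array([ 0.4996, -0.1627])]
222 305 337 85 [array([ 0.5108, -0.1445]), array([ 0.4967, -0.1601])]
228 305 337 98 [array([ 0.5079, -0.1418]), array([ 0.4937, -0.1575])]
234 305 337 154 [array([ 0.505 , -0.1391]), array([ 0.4907, -0.1549])]
240 305 337 156 [array([ 0.502 , -0.1364]), array([ 0.4877, -0.1522])]
246 305 337 152 [array([ 0.499 , -0.1336]), array([ 0.4847, -0.1496])]
252 305 337 156 [array([ 0.4961, -0.1309]), array([ 0.4816, -0.1469])]
258 306 335 136 [array([ 0.4926, -0.1286]), array([ 0.4794, -0.1432])]
264 305 336 135 [array([ 0.49  , -0.1252]), array([ 0.4759, -0.1409])]
270 306 337 144 [array([ 0.4864, -0.1229]), array([ 0.4722, -0.1386])]
276 306 335 137 [array([ 0.4833, -0.12  ]), array([ 0.4699, -0.1349])]
282 311 335 60 [array([ 0.4779, -0.1196]), array([ 0.4667, -0.132 ])]
288 318 333 55 [array([ 0.4716, -0.1201]), array([ 0.4643, -0.1281])]
294 309 331 57 [array([ 0.4724, -0.1126]), array([ 0.4619, -0.1242])]
```

Bar centre is (0.488, -0.138), within 1 mm of the top-camera result. I'll descend to 5 mm above the red top and grip.

```bash

python3 -m crank '[{"dx":0.001,"dy":-0.001,"dz":-0.02,"twist":0,"grip":1},{"dx":0.001,"dy":-0.001,"dz":-0.04,"twist":0,"grip":1},{"dx":0.001,"dy":-0.001,"dz":-0.06,"twist":0,"grip":1},{"dx":0.001,"dy":-0.001,"dz":-0.07,"twist":0,"grip":1},{"dx":0.001,"dy":-0.001,"dz":-0.077,"twist":0,"grip":1}]'
python3 -m crank '[{"dx":0,"dy":0,"dz":0,"twist":0,"grip":0.6},{"dx":0,"dy":0,"dz":0,"twist":0,"grip":0.2},{"dx":0,"dy":0,"dz":0,"twist":0,"grip":-0.2},{"dx":0,"dy":0,"dz":0,"twist":0,"grip":-0.6},{"dx":0,"dy":0,"dz":0,"twist":0,"grip":-1}]' 50
python3 -m crank '[{"dx":0,"dy":0,"dz":0,"twist":0,"grip":-1},{"dx":0,"dy":0,"dz":0,"twist":0,"grip":-1},{"dx":0,"dy":0,"dz":0,"twist":0,"grip":-1},{"dx":0,"dy":0,"dz":0,"twist":0,"grip":-1},{"dx":0,"dy":0,"dz":0,"twist":0,"grip":-1}]' 50
```

```text
t: 2.7
eef_pos: [0.4881, -0.1368, 0.2244]
ee_rot: [3.141, 0.001, -0.73]
force: [-0.9, 0.1, 0.6]
width: 0.0878
gripper_force: 0.0
t: 3.12
eef_pos: [0.489, -0.138, 0.2262]
ee_rot: [-3.141, -0.001, -0.733]
force: [-0.2, -1.0, 0.9]
width: 0.0599
gripper_force: 0.0
t: 3.53
eef_pos: [0.4885, -0.1381, 0.2254]
ee_rot: [-3.142, -0.0, -0.733]
force: [0.4, -0.9, 0.5]
width: 0.0266
gripper_force: 0.0
```

```bash

python3 -m crank '[{"dx":0,"dy":0,"dz":0,"twist":0,"grip":-1},{"dx":0,"dy":0,"dz":0,"twist":0,"grip":-1},{"dx":0,"dy":0,"dz":0,"twist":0,"grip":-1},{"dx":0,"dy":0,"dz":0,"twist":0,"grip":-1},{"dx":0,"dy":0,"dz":0,"twist":0,"grip":-1}]' 50
python3 -m crank '[{"dx":0,"dy":0,"dz":-0.002,"twist":0,"grip":-1},{"dx":0,"dy":0,"dz":-0.004,"twist":0,"grip":-1},{"dx":0,"dy":0,"dz":-0.006,"twist":0,"grip":-1},{"dx":0,"dy":0,"dz":-0.0075,"twist":0,"grip":-1},{"dx":0,"dy":0,"dz":-0.0075,"twist":0,"grip":-1}]' 50
```

```text
t: 3.95
eef_pos: [0.4886, -0.1379, 0.2254]
ee_rot: [-3.141, -0.0, -0.733]
force: [0.9, 1.2, 0.6]
width: 0.0207
gripper_force: 50.0
t: 4.37
eef_pos: [0.4891, -0.1383, 0.2192]
ee_rot: [-3.141, -0.002, -0.732]
force: [-3.2, 2.7, 10.5]
width: 0.0207
gripper_force: 50.0
```

Measured 10.5 N, about 4–5 mm of seal travel. I'll press a little further, aiming for about 13.5 N.

```bash

python3 -m crank '[{"dx":0,"dy":0,"dz":-0.001,"twist":0,"grip":-1},{"dx":0,"dy":0,"dz":-0.002,"twist":0,"grip":-1},{"dx":0,"dy":0,"dz":-0.002,"twist":0,"grip":-1},{"dx":0,"dy":0,"dz":-0.002,"twist":0,"grip":-1},{"dx":0,"dy":0,"dz":-0.002,"twist":0,"grip":-1}]' 60
```

```text
t: 4.78
eef_pos: [0.4892, -0.1383, 0.2177]
ee_rot: [-3.141, -0.002, -0.732]
force: [-3.1, 2.1, 12.3]
width: 0.0206
gripper_force: 60.0
```

```bash

python3 -m crank '[{"dx":0,"dy":0,"dz":-0.001,"twist":0,"grip":-1},{"dx":0,"dy":0,"dz":-0.0015,"twist":0,"grip":-1},{"dx":0,"dy":0,"dz":-0.0015,"twist":0,"grip":-1},{"dx":0,"dy":0,"dz":-0.0015,"twist":0,"grip":-1},{"dx":0,"dy":0,"dz":-0.0015,"twist":2,"grip":-1}]' 60
python3 -m crank '[{"dx":0,"dy":0,"dz":0,"twist":2,"grip":-1},{"dx":0,"dy":0,"dz":0,"twist":4,"grip":-1},{"dx":0,"dy":0,"dz":0,"twist":6,"grip":-1},{"dx":0,"dy":0,"dz":0,"twist":8,"grip":-1},{"dx":0,"dy":0,"dz":0,"twist":10,"grip":-1}]' 60
python3 -c "
from h import *
print(arm.get_state()['moment'])"
```

```text
t: 5.2
eef_pos: [0.4894, -0.1384, 0.2165]
ee_rot: [-3.141, -0.003, -0.698]
force: [-2.4, 1.1, 13.0]
width: 0.0202
gripper_force: 60.0
t: 5.62
eef_pos: [0.4904, -0.1386, 0.2169]
ee_rot: [-3.14, -0.005, -0.521]
force: [-0.0, 0.7, 13.5]
width: 0.0206
gripper_force: 60.0
[ 0.36255095  0.25508352 -0.08207387]
```

It has turned 12° with little torque, past the few degrees of play. I'll continue.

```bash

python3 -m crank '[{"dx":0,"dy":0,"dz":0,"twist":5,"grip":-1},{"dx":0,"dy":0,"dz":0,"twist":10,"grip":-1},{"dx":0,"dy":0,"dz":0,"twist":15,"grip":-1},{"dx":0,"dy":0,"dz":0,"twist":20,"grip":-1},{"dx":0,"dy":0,"dz":0,"twist":25,"grip":-1}]' 60
python3 -m crank '[{"dx":0,"dy":0,"dz":0,"twist":5,"grip":-1},{"dx":0,"dy":0,"dz":0,"twist":10,"grip":-1},{"dx":0,"dy":0,"dz":0,"twist":15,"grip":-1},{"dx":0,"dy":0,"dz":0,"twist":20,"grip":-1},{"dx":0,"dy":0,"dz":0,"twist":24,"grip":-1}]' 60
python3 -c "
from h import *
print(arm.get_state()['moment'])"
```

```text
t: 6.03
eef_pos: [0.4908, -0.138, 0.2169]
ee_rot: [-3.141, -0.006, -0.082]
force: [-0.3, 4.1, 13.1]
width: 0.0202
gripper_force: 60.1
t: 6.45
eef_pos: [0.491, -0.1374, 0.2169]
ee_rot: [3.14, -0.006, 0.337]
force: [-0.0, 6.8, 13.8]
width: 0.0203
gripper_force: 60.2
[ 2.73210948 -0.08664    -0.17918204]
```

Turned 61°. Lifting straight up now.

```bash

python3 -m crank '[{"dx":0,"dy":0,"dz":0.003,"twist":0,"grip":-1},{"dx":0,"dy":0,"dz":0.006,"twist":0,"grip":-1},{"dx":0,"dy":0,"dz":0.01,"twist":0,"grip":-1},{"dx":0,"dy":0,"dz":0.015,"twist":0,"grip":-1},{"dx":0,"dy":0,"dz":0.02,"twist":0,"grip":-1}]' 60
python3 -m crank '[{"dx":0,"dy":0,"dz":0.01,"twist":0,"grip":-1},{"dx":0,"dy":0,"dz":0.02,"twist":0,"grip":-1},{"dx":0,"dy":0,"dz":0.03,"twist":0,"grip":-1},{"dx":0,"dy":0,"dz":0.05,"twist":0,"grip":-1},{"dx":0,"dy":0,"dz":0.07,"twist":0,"grip":-1}]' 60
python3 - <<'E'
from h import *
a=arm.grab_frame("side")[150:350,250:450,::-1];b=arm.grab_frame("wrist")[:,:,::-1]
cv2.imwrite("pics/l.png",np.hstack([cv2.resize(a,(400,400)),cv2.resize(b,(400,400))]))
s=arm.get_state();print(s["force"],s["moment"],s["q"])
E
```

```text
t: 6.87
eef_pos: [0.4878, -0.1377, 0.234]
ee_rot: [-3.14, 0.001, 0.332]
force: [1.3, 3.1, -2.5]
width: 0.0202
gripper_force: 60.0
t: 7.28
eef_pos: [0.488, -0.1384, 0.3055]
ee_rot: [3.141, 0.001, 0.332]
force: [-0.1, -0.1, -1.1]
width: 0.0203
gripper_force: 60.0
[ 0.32156823 -0.23931681  0.66926446] [-0.11526918 -0.10682716 -0.00531644] [ 0.11166842  0.02417941 -0.17204175  0.00191944 -1.36902034  1.79072726]
```

View pics/l.png

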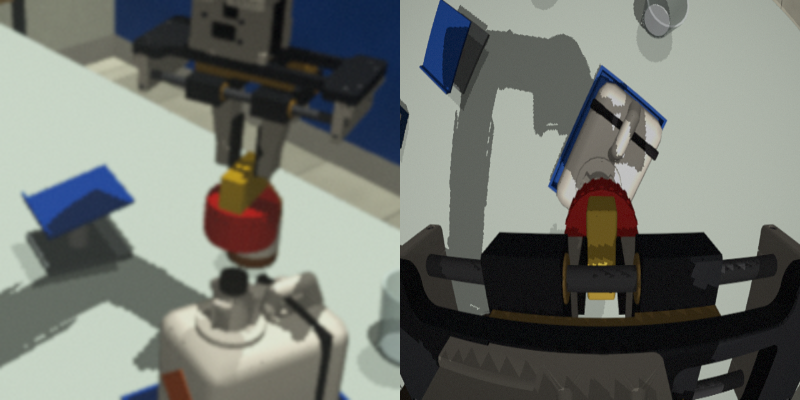

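The cap is off, held upright in the fingers, and the jug's mouth is bare. I'll carry it over the plate with the bar along the slope, so the cap can pivot about the pad axis to lie flat.

```bash

python3 -m crank '[{"dx":0.006,"dy":0.02,"dz":0,"twist":-2,"grip":-1},{"dx":0.014,"dy":0.052,"dz":0,"twist":-6,"grip":-1},{"dx":0.022,"dy":0.086,"dz":0,"twist":-10,"grip":-1},{"dx":0.03,"dy":0.12,"dz":0,"twist":-14,"grip":-1},{"dx":0.038,"dy":0.154,"dz":0,"twist":-18,"grip":-1}]' 60
python3 -m crank '[{"dx":0.008,"dy":0.034,"dz":0,"twist":-4,"grip":-1},{"dx":0.016,"dy":0.068,"dz":0,"twist":-8,"grip":-1},{"dx":0.026,"dy":0.102,"dz":0,"twist":-12,"grip":-1},{"dx":0.036,"dy":0.136,"dz":0,"twist":-16,"grip":-1},{"dx":0.044,"dy":0.166,"dz":0,"twist":-17,"grip":-1}]' 60
python3 -m crank '[{"dx":0.008,"dy":0.03,"dz":-0.01,"twist":0,"grip":-1},{"dx":0.015,"dy":0.05,"dz":-0.04,"twist":0,"grip":-1},{"dx":0.015,"dy":0.057,"dz":-0.08,"twist":0,"grip":-1},{"dx":0.015,"dy":0.057,"dz":-0.11,"twist":0,"grip":-1},{"dx":0.015,"dy":0.057,"dz":-0.14,"twist":0,"grip":-1}]' 60
python3 -m crank '[{"dx":0,"dy":0,"dz":-0.005,"twist":0,"grip":-1},{"dx":0,"dy":0,"dz":-0.01,"twist":0,"grip":-1},{"dx":0,"dy":0,"dz":-0.015,"twist":0,"grip":-1},{"dx":0,"dy":0,"dz":-0.018,"twist":0,"grip":-1},{"dx":0,"dy":0,"dz":-0.018,"twist":0,"grip":-1}]' 60
python3 - <<'E'
from h import *
s=arm.get_state();print(s["eef_pos"],s["ee_rot"],s["force"],s["moment"])
a=arm.grab_frame("side")[200:300,220:320,::-1];b=arm.grab_frame("top")[190:310,210:330,::-1]
cv2.imwrite("pics/p.png",np.hstack([cv2.resize(a,(400,400)),cv2.resize(b,(400,400))]))
E
```

```text
t: 7.8
eef_pos: [0.5264, 0.017, 0.3047]
ee_rot: [3.141, -0.0, 0.014]
force: [1.1, -1.2, -0.1]
width: 0.0199
gripper_force: 60.0
t: 8.22
eef_pos: [0.5707, 0.1838, 0.3043]
ee_rot: [3.141, 0.0, -0.283]
force: [1.1, 0.0, -0.0]
width: 0.02
gripper_force: 60.0
t: 8.63
eef_pos: [0.5849, 0.2392, 0.1621]
ee_rot: [3.14, 0.001, -0.278]
force: [1.0, 0.1, -1.4]
width: 0.0199
gripper_force: 60.0
t: 9.05
eef_pos: [0.5862, 0.2391, 0.1475]
ee_rot: [-3.14, -0.001, -0.279]
force: [0.1, -0.4, -1.7]
width: 0.0205
gripper_force: 60.0
[0.58615844 0.23913181 0.14751348] [-3.14019261e+00 -1.11913166e-03 -2.79144243e-01] [ 0.0877614  -0.44824412 -1.6675089 ] [-0.00454898 -0.02488225  0.00027849]
```

View pics/p.png

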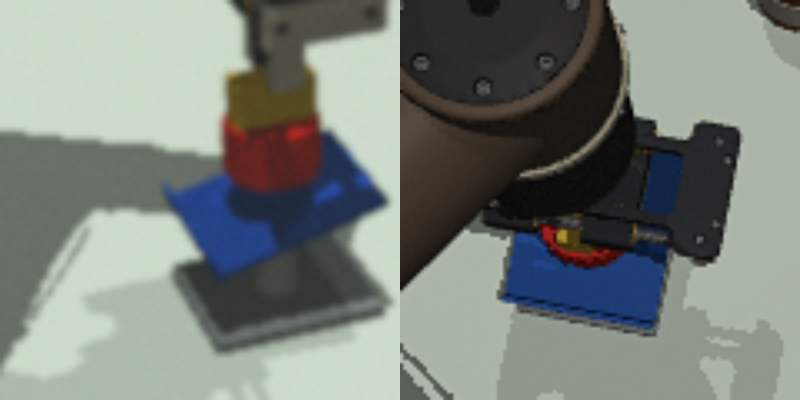

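The cap hovers over the plate's middle with its bar along the slope. I'll lower it to contact, watching the force.

```bash

python3 -m crank '[{"dx":0,"dy":0,"dz":-0.005,"twist":0,"grip":-1},{"dx":0,"dy":0,"dz":-0.01,"twist":0,"grip":-1},{"dx":0,"dy":0,"dz":-0.014,"twist":0,"grip":-1},{"dx":0,"dy":0,"dz":-0.014,"twist":0,"grip":-1},{"dx":0,"dy":0,"dz":-0.014,"twist":0,"grip":-1}]' 20
python3 -m crank '[{"dx":0,"dy":0,"dz":-0.001,"twist":0,"grip":-1},{"dx":0,"dy":0,"dz":-0.002,"twist":0,"grip":-1},{"dx":0,"dy":0,"dz":-0.002,"twist":0,"grip":-1},{"dx":0,"dy":0,"dz":-0.002,"twist":0,"grip":-1},{"dx":0,"dy":0,"dz":-0.002,"twist":0,"grip":-1}]' 8
python3 -c "
from h import *
s=arm.get_state();print(s['eef_pos'],s['force'],s['moment'])"
```

```text
t: 9.57
eef_pos: [0.5853, 0.2388, 0.1319]
ee_rot: [3.141, 0.001, -0.279]
force: [0.1, -0.3, -1.3]
width: 0.0215
gripper_force: 20.0
t: 9.98
eef_pos: [0.5856, 0.239, 0.1305]
ee_rot: [-3.141, -0.0, -0.279]
force: [-0.2, 0.6, -0.3]
width: 0.0217
gripper_force: 8.0
[0.58560716 0.23898796 0.13047473] [-0.20204809  0.58851714 -0.33975771] [-0.03400641 -0.01946313 -0.01718535]
```

```bash

python3 -m crank '[{"dx":-0.0012,"dy":0.0003,"dz":-0.0012,"twist":0,"grip":-1},{"dx":-0.0025,"dy":0.0007,"dz":-0.002,"twist":0,"grip":-1},{"dx":-0.004,"dy":0.0011,"dz":-0.0028,"twist":0,"grip":-1},{"dx":-0.0054,"dy":0.0015,"dz":-0.0036,"twist":0,"grip":-1},{"dx":-0.0066,"dy":0.0019,"dz":-0.0044,"twist":0,"grip":-1}]' 5
python3 -m crank '[{"dx":-0.0022,"dy":0.0006,"dz":-0.0014,"twist":0,"grip":-1},{"dx":-0.0044,"dy":0.0012,"dz":-0.003,"twist":0,"grip":-1},{"dx":-0.0066,"dy":0.0019,"dz":-0.005,"twist":0,"grip":-1},{"dx":-0.0066,"dy":0.0019,"dz":-0.005,"twist":0,"grip":-1},{"dx":-0.0066,"dy":0.0019,"dz":-0.005,"twist":0,"grip":-1}]' 5
python3 - <<'E'
from h import *
s=arm.get_state();print(s["eef_pos"],s["ee_rot"],s["force"],s["moment"])
a=arm.grab_frame("side")[200:300,220:320,::-1];b=arm.grab_frame("wrist")[:,:,::-1]
cv2.imwrite("pics/p2.png",np.hstack([cv2.resize(a,(400,400)),cv2.resize(b,(400,400))]))
E
```

```text
t: 10.4
eef_pos: [0.5788, 0.2411, 0.1262]
ee_rot: [-3.141, -0.0, -0.279]
force: [-1.7, 0.5, 2.9]
width: 0.022
gripper_force: 5.0
t: 10.82
eef_pos: [0.5721, 0.243, 0.1209]
ee_rot: [-3.141, 0.0, -0.279]
force: [-2.9, 1.8, 4.0]
width: 0.0221
gripper_force: 5.0
[0.57205986 0.24302905 0.12090544] [-3.14149432e+00  2.41230905e-04 -2.78574231e-01] [-2.91883441  1.76694385  4.04909843] [ 0.68208339  1.05927331 -0.00689341]
```

View pics/p2.png

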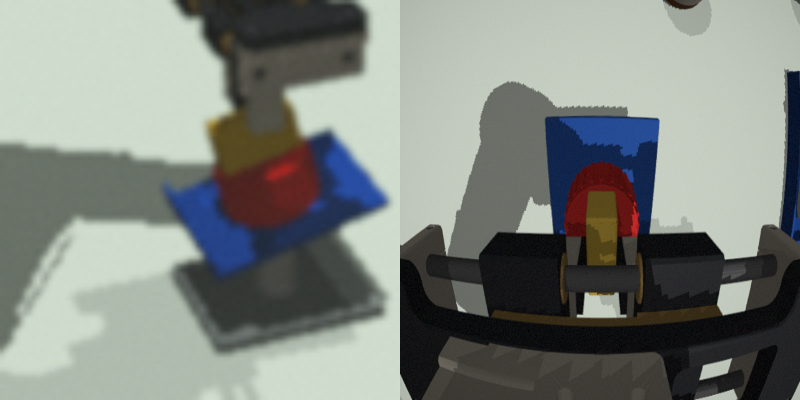

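The cap has pivoted and looks flat on the slope. One more small press at a 3 N grip will confirm the seating, then I'll release slowly.

```bash

python3 -m crank '[{"dx":0,"dy":0,"dz":-0.0005,"twist":0,"grip":-1},{"dx":0,"dy":0,"dz":-0.001,"twist":0,"grip":-1},{"dx":0,"dy":0,"dz":-0.001,"twist":0,"grip":-1},{"dx":0,"dy":0,"dz":-0.001,"twist":0,"grip":-1},{"dx":0,"dy":0,"dz":-0.001,"twist":0,"grip":-1}]' 3
python3 -m crank '[{"dx":0,"dy":0,"dz":0,"twist":0,"grip":-0.5},{"dx":0,"dy":0,"dz":0,"twist":0,"grip":-0.4},{"dx":0,"dy":0,"dz":0,"twist":0,"grip":-0.3},{"dx":0,"dy":0,"dz":0,"twist":0,"grip":-0.2},{"dx":0,"dy":0,"dz":0,"twist":0,"grip":-0.1}]'
python3 -c "
from h import *
s=arm.get_state();print(s['eef_pos'],s['force'],s['moment'])"
```

```text
t: 11.33
eef_pos: [0.5726, 0.2428, 0.1199]
ee_rot: [-3.141, -0.0, -0.279]
force: [-0.7, 1.4, 2.0]
width: 0.0219
gripper_force: 3.0
t: 11.75
eef_pos: [0.5722, 0.2425, 0.1197]
ee_rot: [3.141, 0.0, -0.279]
force: [0.3, -0.4, -0.5]
width: 0.0369
gripper_force: 0.0
[0.57223141 0.24246498 0.11970685] [ 0.27940373 -0.35157196 -0.46457917] [ 0.03397324 -0.0353396  -0.00945384]
```

Released, with no load left. I'll open a little more and retreat straight up and clear, then check.

```bash

python3 -m crank '[{"dx":0,"dy":0,"dz":0,"twist":0,"grip":0},{"dx":0,"dy":0,"dz":0,"twist":0,"grip":0.2},{"dx":0,"dy":0,"dz":0,"twist":0,"grip":0.3},{"dx":0,"dy":0,"dz":0,"twist":0,"grip":0.3},{"dx":0,"dy":0,"dz":0,"twist":0,"grip":0.3}]'
python3 -m crank '[{"dx":0,"dy":0,"dz":0.01,"twist":0,"grip":0.3},{"dx":0,"dy":0,"dz":0.03,"twist":0,"grip":0.3},{"dx":0,"dy":0,"dz":0.06,"twist":0,"grip":0.3},{"dx":0,"dy":0,"dz":0.1,"twist":0,"grip":0.3},{"dx":0,"dy":0,"dz":0.14,"twist":0,"grip":0.3}]'
python3 -m crank '[{"dx":-0.02,"dy":0.03,"dz":0.01,"twist":0,"grip":0.3},{"dx":-0.04,"dy":0.06,"dz":0.02,"twist":0,"grip":0.3},{"dx":-0.06,"dy":0.09,"dz":0.03,"twist":0,"grip":0.3},{"dx":-0.08,"dy":0.12,"dz":0.04,"twist":0,"grip":0.3},{"dx":-0.1,"dy":0.15,"dz":0.05,"twist":0,"grip":0.3}]'
python3 -m crank '[{"dx":-0.02,"dy":0.03,"dz":0,"twist":0,"grip":0.3},{"dx":-0.04,"dy":0.06,"dz":0,"twist":0,"grip":0.3},{"dx":-0.06,"dy":0.09,"dz":0,"twist":0,"grip":0.3},{"dx":-0.08,"dy":0.12,"dz":0,"twist":0,"grip":0.3},{"dx":-0.1,"dy":0.15,"dz":0,"twist":0,"grip":0.3}]'
python3 - <<'E'
from h import *
a=arm.grab_frame("side")[:,:,::-1];b=arm.grab_frame("top")[:,:,::-1]
cv2.imwrite("pics/sf.png",a);cv2.imwrite("pics/tf.png",b)
cv2.imwrite("pics/f.png",np.hstack([cv2.resize(a[200:300,220:320],(400,400)),cv2.resize(b[130:370,130:370],(400,400))]))
y=blobs(b,"y",(220,200,330,310))
if y:
    r=cv2.minAreaRect(y[0]);print(r,plane("top",r[0],.148))
E
```

```text
t: 12.17
eef_pos: [0.5723, 0.2428, 0.12]
ee_rot: [-3.142, -0.0, -0.279]
force: [0.2, 0.1, 0.0]
width: 0.0562
gripper_force: 0.0
t: 12.58
eef_pos: [0.5718, 0.2423, 0.2618]
ee_rot: [3.14, 0.001, -0.279]
force: [0.4, 1.3, -1.0]
width: 0.057
gripper_force: 0.0
t: 13.0
eef_pos: [0.4712, 0.3937, 0.3118]
ee_rot: [-3.14, -0.0, -0.279]
force: [0.2, 0.2, 0.4]
width: 0.0573
gripper_force: 0.0
t: 13.42
eef_pos: [0.3711, 0.544, 0.3112]
ee_rot: [-3.141, -0.0, -0.279]
force: [0.8, 1.0, 0.7]
width: 0.057
gripper_force: 0.0
((263.6479797363281, 259.4360046386719), (9.838700294494629, 25.31229019165039), 10.304845809936523) [0.56933871 0.24350274 0.148     ]
```

View pics/f.png

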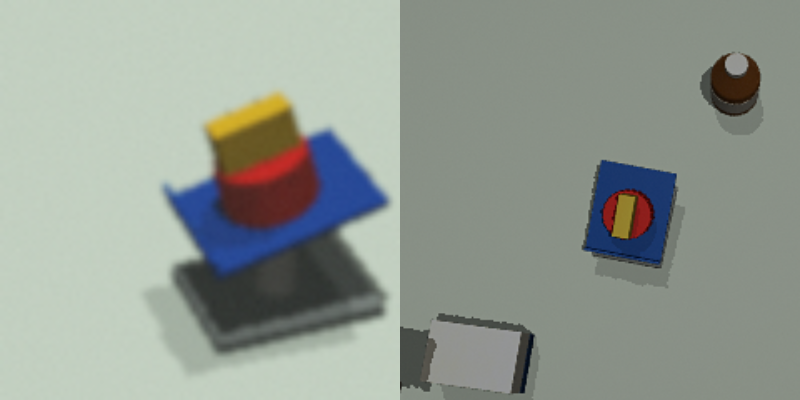

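The cap sits flat and wholly on the plate with the grip up. Its grip's top is within 2 mm of where a cap centred on the plate would have it, and the bottle and carton have not moved. Handing in.

```bash
python3 -c "
from station import arm
print(arm.job_done())"
```

```text
the job is handed in; nothing more can be done
None
```

The jug is open: its cap lies flat, grip up and let go, in the middle of the sloped rest, nothing else was touched, and the job was handed in about 13.5 s into the 45 s allowed.

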